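Fetch the gold attenuator out of its deep well with the sprung tongs

ROBOT

A 6-joint arm with a two-finger parallel gripper is mounted at the origin on a cart in front of the work surface, level with it; the furniture and walls round the work are solid. World frame = base frame: x ahead of the robot, y to its left, z up, the work surface at z = 0. Lengths are in m, angles in rad, forces in N, time in s.
With the tool pointing down it reaches from about 0.4 to 0.925 m from the base axis. Payload 3.4 kg.
Tool frame: the origin (TCP) lies between the finger pads; the fingertips stand 19 mm ahead of it and the grasp point (between the pads) is the TCP; z points along the fingers, y is the line along which they close (so a half turn about z gives the same grasp; the last joint's range is limited). The gripper opens to 85 mm and grips with 20 to 120 N. Pads are 22 mm wide; open, the fingers measure 114 mm over their backs; the gripper's body (76 mm by 85 mm) begins 54 mm behind the grasp point. The pads swing forward as they close: fully open they stand 13 mm farther back than shut.
Start: joints at [1.145, 0.307, 1.506, -0, 1.328, -0.073], TCP at [0.198, 0.54, 0.25] pointing down, gripper open.
Joint ranges: [-3.12, 3.12], [-1.05, 2.28], [0.14, 2.33], [-1.42, 4.57], [0.1, 2.73], [-2.68, 2.68]. Speed limits (rad/s): [2.57, 2.57, 3.14, 3.14, 3.14, 3.14].

INTERFACE

Orientations are given as a rotation vector (axis times angle).
In Python, from workcell import * gives the robot as it stands. The module is installed in compiled form; this text tells all that it offers.
- The arm moves only by the shell command python3 -m handwheel 'ROWS' [FORCE]. ROWS is JSON, a list of rows, each a list of 3 entries, a list of its own where there are three numbers: the finger opening in m, from 0 to 0.0854, then the shift along the world's x, y, z in m, then the turn, a rotation vector about the world's x, y, z in degrees. A call has exactly 5 rows; each row is the pose to reach, as a shift and turn from the pose commanded when the call began; what a row does not reach only later rows make up. A row lasts 1/12 s, in which the tool goes at most 41.7 mm and 7.16 degrees, less where a joint would pass 70% of its speed; a pose out of reach is approached as far as the arm can. A call with a gripper value outside its range is refused whole. The fingers move at their own pace and stop on an object; FORCE is the grip in N (left out, the last holds). Time passes only in rows, so rows that repeat a pose let the fingers close, or fill a call up. It gives the time, the measured TCP pose, the force, the opening and the grip force at its end, in the units of the state.
- state(): the state, without advancing time (a new reading comes with each control period).
- capture(name): name is "scene" or "top" or "wrist"; returns (picture, depth): 400x640x3 uint8, red, green, blue; 400x640 float32, m along the optical axis (not along the pixel's ray), 0 where there is no reading.
- camera_params(name): a dict with "fov_y" (degrees; the focal length in pixels is half the picture's height over the tangent of half this angle, whatever the lens; pixels are square), "cx", "cy" (the principal point, pixels), "k1" (the pictures are not rectified: a ray, as slopes to the right and down, at radius r is drawn at 1 + k1 r^2 times it, then the intrinsics apply), "R" (3x3) and "t" (3): a world point X has camera coordinates R X + t. Camera axes: x right, y down, z forward; pixel columns grow to the right and rows downward; lengths in m; the calibration is good to about 2 mm. A picture is of the moment at which its call begins: read the wrist's pose just before it. camera_params takes no time and is no camera call; for the wrist camera it gives the pose at the moment of the call.
- hand_in(): hands the job in; it is judged then, once.
The state is a dict: "t": time; "q": joint angles; "joint_velocities": joint speeds; "tau": joint torques, N m; "eef_pos": TCP position; "eef_rot": TCP orientation; "force": force on the tool from outside, world axes, zero at the start; "torque": the same for the moment, N m; "finger_gap": finger opening in m; "finger_force": force on a finger pad.
Only numpy, scipy, OpenCV 4.12 (cv2) and the standard library are available. Lean on these libraries where they do the work, as an engineer would, in place of code of your own. Each camera call takes 0.05 s, during which the arm holds its last target. There are 200 camera calls.

TASK

Take the blue sprung tongs from their stand, reach down into the metal block and squeeze them shut on the gold attenuator to lift it out of its deep well. Lay it in the black tray without dropping it, then hang the tongs upright in their stand again. Leave the silver attenuator in its well, touch neither attenuator with the gripper itself, and do not disturb the things lying around.

Things in the scene. Friction and masses are not known exactly. Their poses are not given: they have to be found in the camera images.
- tongs_grip (a point): Loose sprung tongs (100 g), upright in the stand: point midway between their two black ribbed rubber pads, where they are gripped from above. They close along their own y, z is up; a half turn about z makes no difference. Each pad is 22 mm wide (x), from 25 mm below this point to 15 mm above it. Over the outer faces of the pads: 44 mm open, 28 mm fully squeezed.
- tongs_top (a point): Centre of the top of the tongs' blue head, 32 mm above tongs_grip. The head measures 24 x 26 mm (x, y) and is 16 mm tall, narrower than the pads even when squeezed; the legs slide into it.
- leg_left (a joint): Inward travel of the tongs' leg on its +y side, 0 (open) to 0.008 m. Both legs stay parallel and are sprung outward: a pad needs 3 N to start moving, 5 N at 3 mm, 8 N at 8 mm. Let go, the tongs open by themselves. Squeezed to about 38 mm over the pads (3 mm a leg) they are held firmly enough to be carried, tips still open.
- leg_right (a joint): The same for the leg on the -y side.
- tongs_shoulder (a point): Point on the centre line of the tongs level with the underside of their blue shoulders, 28 mm below tongs_grip. Each leg has one just under its pad, 36 mm wide (x), 5 mm tall; the shoulders carry the tongs in the stand.
- tongs_tip (a point): Point midway between the lower ends of the steel legs (the tips), 116 mm below tongs_grip. Legs are straight below the shoulders: 88 mm long, 10 mm wide (x), 4 mm thick (y). The gap between the tips is always 22 mm less than the width over the pads: 22 mm open, 16 mm with the pads at 38 mm, 6 mm at least. The width over the outside of the tips is the gap plus 8 mm.
- stand: Fixed grey tongs stand, 98 mm tall, top plate 76 x 78 mm (x, y). Origin at the centre of its underside, z up. The tongs hang in it with their y along the stand's y (either way round), shoulders on the top plate; then tongs_tip is 10 mm and tongs_grip 126 mm above the bench.
- stand_slot (a point): Centre of the slot through the stand's top plate, level with the top. The slot measures 24 mm (x) by 40 mm (y) with a 2 mm bevel at the mouth; the plate is 10 mm thick, open space beneath.
- block: Fixed aluminium block, 84 x 120 x 66 mm (x, y, z). Origin at the centre of its underside, z up. Two wells in its top, 60 mm deep (floors 6 mm above the underside), 40 mm (x) by 34 mm (y), straight walls, centred 27 mm either side of the origin along its y. A rib 7 mm wide and 5 mm tall runs along x across the middle of each floor; one rib carries the gold attenuator, one the silver; which varies.
- gold_center (a point): Centre of the all-gold attenuator: a small hexagonal, threaded part 30 mm long (own y), 10 mm wide, 8 mm tall, 14 to 28 g, lying on a flat; this point is half-way up (4 mm), where it is widest. It starts on a well's rib within 3 mm of the well's centre, long side along the block's x within 0.1 rad, so the tongs straddle its width and the rib when their y lies along the block's y.
- silver_center (a point): Centre of the silver attenuator (silver-white body, gold thread), 26 x 10 x 8 mm, lying on the rib of the other well; it stays there.
- tray: Fixed black open tray with a blue liner, 120 x 100 mm (x, y), 16 mm tall, wall 4 mm, inner floor 4 mm above the bench. Origin at the centre of its underside, z up.
- heat_sink: Loose bystander: aluminium heat sink 40 x 40 x 20 mm. Origin at the centre of its underside.
- usb_stick: Loose bystander: blue USB stick 18 x 50 x 8 mm. Origin at its underside.
- kapton: Loose bystander: amber tape roll, 62 mm across, 12 mm tall. Origin at the centre of its underside.
There are look-alikes about, which are no part of the job. What is meant by the part that bears tongs_grip is not white, and is the smaller of those in its own colour.

How it is judged:
On the way:
1. the gold attenuator is held clear above the block by the tongs (z of gold_center in the frame of block above 0.075 m and contact force between tongs and gold above 0.5 N), for 0.2 s.
At the end, for the whole second after the job is handed in: The gold attenuator lies at rest on the tray's floor inside its walls (centre below 18 mm over the bench); the tongs hang at rest in the stand's slot, upright within 0.12 rad, tips within 15 mm of the slot's axis and less than 16 mm above the bench; the silver attenuator is still down in its well (x of gold_center in the frame of tray between -0.055 and 0.055 m and y of gold_center in the frame of tray between -0.045 and 0.045 m and z of gold_center in the frame of tray below 0.018 m and linear speed of each of gold, tongs below 0.02 m/s and horizontal distance between tongs_tip and stand below 0.015 m and z of tongs_tip in the frame of stand below 0.016 m and angle between tongs_grip's own z axis and vertical below 0.12 rad and z of silver_center in the frame of block below 0.03 m); the robot touches nothing.
It fails at once if the gripper's fingers touch an attenuator (contact force between the fingers and gold above 0.3 N or contact force between the fingers and silver above 0.3 N).
It fails at once if the gold attenuator is dropped: let go of while more than 30 mm above the tray's underside (when over the tray) (horizontal distance between gold_center and tray below 0.08 m and z of gold_center in the frame of tray above 0.03 m and contact force between tongs and gold below 0.01 N).
It fails at once if the silver attenuator is lifted out of its well (z of silver_center in the frame of block above 0.05 m).
It fails at once if a bystander is moved by more than 20 mm (distance of any of heat_sink, usb_stick, kapton from where it was at the start of the episode above 0.02 m).
It also fails if it takes over 72 s, if anything falls off the work surface, if the arm or the gripper's body presses on something with over 40 N, if the wrist force passes 120 N, or if a joint passes its speed limit or range.

## Working session

There is one attempt and no reset: what is moved stays moved. The work goes in short steps, Python scripts to look and compute and a shell command to move; the robot and the scene stay as the last step left them, time stands still between calls to the robot, and variables do not carry over. Pictures are saved under pics/ and viewed, at most 10 in all, crops included, and the job is handed in when it is done.

```bash
mkdir -p pics
cat > h.py <<'E'
from workcell import *
import numpy as np, cv2
def snap(n,f):
    p=camera_params(n); a,d=capture(n); cv2.imwrite('pics/'+f+'.png',a[:,:,::-1]); np.savez('pics/'+f+'.npz',a=a,d=d,**p); return p
def ray(p,u,v):
    f=200/np.tan(np.radians(float(p['fov_y']))/2)
    K=np.array([[f,0,float(p['cx'])],[0,f,float(p['cy'])],[0,0,1]])
    x=cv2.undistortPoints(np.array([[[u,v]]],float),K,np.array([float(p['k1']),0,0,0]))[0,0]
    return np.array([x[0],x[1],1.])
def atz(f,u,v,z):
    p=np.load('pics/'+f+'.npz'); r=ray(p,u,v); R=p['R'];c=-R.T@p['t']; w=R.T@r
    return c+w*(z-c[2])/w[2]
def atd(f,u,v):
    p=np.load('pics/'+f+'.npz'); d=p['d'][int(round(v)),int(round(u))]; return p['R'].T@(ray(p,u,v)*d-p['t'])
E
python3 - <<'E'
from h import *
snap('scene','s0'); snap('top','t0'); print(state())
E
```

```text
{'t': 0.1, 'q': array([ 1.14549422e+00,  3.07493557e-01,  1.50753395e+00,  3.17413799e-05,
        1.32838552e+00, -7.35046955e-02]), 'joint_velocities': array([-0.00017215,  0.0013769 , -0.00249642, -0.00082986, -0.00091902,
       -0.00031929]), 'tau': array([ 2.48939496e-04, -4.58525240e+01, -2.52608371e+01, -1.99945334e-04,
        5.49245509e-03,  1.43353515e-05]), 'eef_pos': array([0.19791199, 0.53924827, 0.24947908]), 'eef_rot': array([-5.49684638e-01, -3.09264177e+00,  2.75859943e-03]), 'force': array([0.5703167 , 0.66835063, 0.06584048]), 'torque': array([-0.02861989, -0.05054466,  0.01758614]), 'finger_force': 0.0, 'finger_gap': 0.08521985211871341}
```

View pics/t0.png

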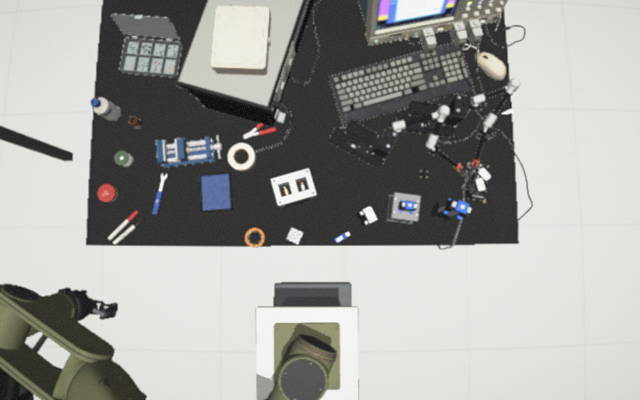

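View pics/s0.png

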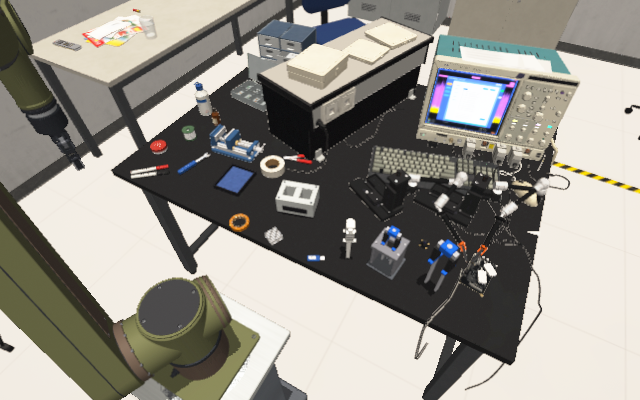

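The top view shows the block at (293,187), tray (216,192), stand with blue tongs (405,207), a larger blue look-alike at (458,209) and a white one at (367,215). The heat sink is at (295,235), USB stick (342,237) and kapton (255,237). The scene view agrees.

Run:
```python
from h import *
for n,u,v,z in [('block',293,187,.066),('tray',216,192,.016),('stand',405,207,.098),('tongtop',407,205,.158),('sink',295,235,.02),('usb',342,237,.008),('kap',255,237,.012),('white',367,215,.1),('big',458,209,.15)]:
    print(n,atz('t0',u,v,z).round(3),atd('t0',u,v).round(3))
a=cv2.imread('pics/t0.png')[160:250,190:430]
b=cv2.resize(a,None,fx=3.3,fy=3.3,interpolation=cv2.INTER_CUBIC)
cv2.imwrite('pics/t0c.png',b)
```

```text
block [0.517 0.039 0.066] [0.517 0.039 0.065]
tray [0.509 0.287 0.016] [0.511 0.29  0.004]
stand [ 0.452 -0.294  0.098] [ 0.447 -0.283  0.157]
tongtop [ 0.452 -0.288  0.158] [ 0.452 -0.288  0.162]
sink [0.373 0.036 0.02 ] [0.373 0.037 0.002]
usb [ 0.366 -0.11   0.008] [ 0.366 -0.11   0.009]
kap [0.367 0.162 0.012] [ 0.368  0.164 -0.002]
white [ 0.429 -0.181  0.1  ] [ 0.425 -0.176  0.148]
big [ 0.441 -0.436  0.15 ] [ 0.437 -0.423  0.194]
```

View pics/t0c.png

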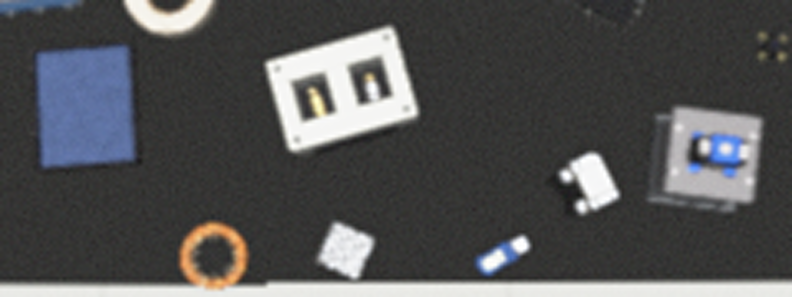

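Gold is in the left well (crop (316,100)), silver in the right one. The block's yaw is about +15° and the stand's about -5°. Moving to above the stand.

```bash
python3 -m handwheel '[[0.06,[0.02,-0.024,0.006],[0,0,1]],[0.06,[0.04,-0.048,0.012],[0,0,2]],[0.06,[0.06,-0.072,0.018],[0,0,3]],[0.06,[0.08,-0.096,0.024],[0,0,4]],[0.06,[0.1,-0.12,0.03],[0,0,5]]]'
python3 -m handwheel '[[0.06,[0.02,-0.024,0.006],[0,0,1]],[0.06,[0.04,-0.048,0.012],[0,0,2]],[0.06,[0.06,-0.072,0.018],[0,0,3]],[0.06,[0.08,-0.096,0.024],[0,0,4]],[0.06,[0.1,-0.12,0.03],[0,0,5]]]'
python3 -m handwheel '[[0.06,[0.02,-0.024,0.006],[0,0,1]],[0.06,[0.04,-0.048,0.012],[0,0,2]],[0.06,[0.06,-0.072,0.018],[0,0,3]],[0.06,[0.08,-0.096,0.024],[0,0,4]],[0.06,[0.1,-0.12,0.03],[0,0,5]]]'
```

```text
t: 0.52
eef_pos: [0.2985, 0.4184, 0.2801]
eef_rot: [-0.412, -3.114, 0.002]
force: [1.1, 0.0, -0.1]
finger_gap: 0.0601
finger_force: 0.0
t: 0.93
eef_pos: [0.3986, 0.2983, 0.3103]
eef_rot: [-0.277, -3.129, 0.001]
force: [0.1, 0.1, -0.2]
finger_gap: 0.0599
finger_force: 0.0
t: 1.35
eef_pos: [0.4986, 0.1783, 0.3402]
eef_rot: [-0.14, -3.138, 0.0]
force: [0.3, 0.8, -0.3]
finger_gap: 0.0599
finger_force: 0.0
```

```bash
python3 -m handwheel '[[0.06,[0,-0.03,0],[0,0,0]],[0.06,[0,-0.06,0],[0,0,0]],[0.06,[0,-0.09,0],[0,0,0]],[0.06,[0,-0.11,0],[0,0,0]],[0.06,[0,-0.11,0],[0,0,0]]]'
python3 -c "
from h import *
print(snap('wrist','w0'))"
python3 -m handwheel '[[0.06,[-0.01,-0.03,0],[0,0,0]],[0.06,[-0.02,-0.06,0],[0,0,0]],[0.06,[-0.03,-0.1,0],[0,0,0]],[0.06,[-0.04,-0.14,0],[0,0,0]],[0.06,[-0.05,-0.18,0],[0,0,0]]]'
python3 -m handwheel '[[0.06,[0,-0.04,0],[0,0,0]],[0.06,[0,-0.08,0],[0,0,0]],[0.06,[0,-0.12,0],[0,0,0]],[0.06,[0,-0.15,0],[0,0,0]],[0.06,[0,-0.15,0],[0,0,0]]]'
python3 -c "
from h import *
print(snap('wrist','w1'))"
```

```text
t: 1.77
eef_pos: [0.4978, 0.0662, 0.3398]
eef_rot: [-0.147, -3.137, 0.004]
force: [0.1, 0.3, -0.5]
finger_gap: 0.0601
finger_force: 0.0
{'fov_y': 62.159519539011725, 'cx': 315.76061302226833, 'cy': 197.66355615864433, 'k1': 0.0010277333794775222, 'R': array([[ 0.09417263,  0.99555379, -0.0020432 ],
       [ 0.96027663, -0.09029376,  0.26403755],
       [ 0.2626791 , -0.02682715, -0.96451024]]), 't': array([-0.11242592, -0.52879477,  0.33554901])}
t: 2.23
eef_pos: [0.4477, -0.1103, 0.3402]
eef_rot: [0.137, 3.138, 0.001]
force: [0.2, -0.5, 0.2]
finger_gap: 0.06
finger_force: 0.0
t: 2.65
eef_pos: [0.449, -0.265, 0.3397]
eef_rot: [0.147, 3.138, -0.004]
force: [-0.1, -0.2, 0.5]
finger_gap: 0.06
finger_force: 0.0
{'fov_y': 62.159519539011725, 'cx': 315.76061302226833, 'cy': 197.66355615864433, 'k1': 0.0010277333794775222, 'R': array([[ 0.09411487,  0.99555864, -0.00232131],
       [ 0.95992983, -0.090128  ,  0.26535195],
       [ 0.26396422, -0.02720186, -0.96414882]]), 't': array([ 0.22199858, -0.51206851,  0.33852892])}
```

View pics/w0.png

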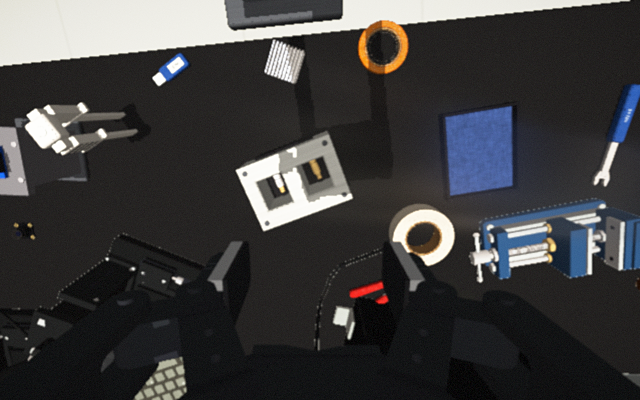

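View pics/w1.png

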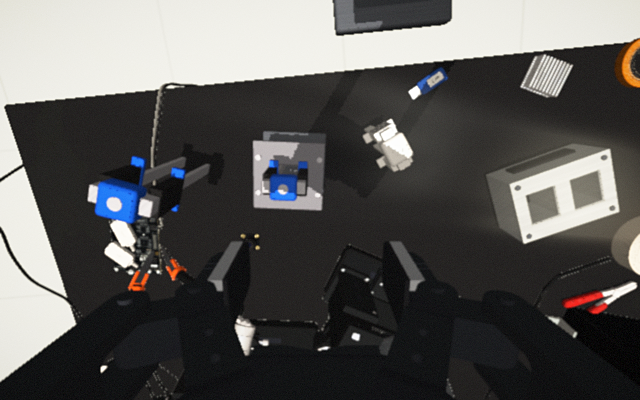

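w0 shows the block with gold in the well at (315,170), silver at (280,185), and the tray at (480,150). w1 shows the stand at (289,172) with the blue tongs' head at (284,188). Enlarging both.

Run:
```python
from h import *
a=cv2.imread('pics/w1.png')[125:215,240:340]; b=cv2.imread('pics/w0.png')[125:235,230:360]
a=cv2.resize(a,None,fx=4,fy=4,interpolation=cv2.INTER_CUBIC);b=cv2.resize(b,None,fx=3,fy=3,interpolation=cv2.INTER_CUBIC)
c=np.zeros((360,790,3),np.uint8);c[:,:400]=a;c[:330,400:]=b
cv2.imwrite('pics/c1.png',c)
```

```text
(no output)
```

View pics/c1.png

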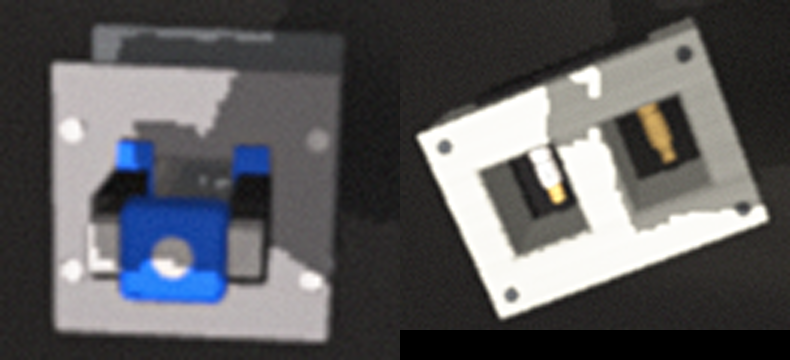

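Run:
```python
from h import *
S=lambda x,y:(240+x/4,125+y/4); B=lambda x,y:(230+(x-400)/3,125+y/3)
def rep(n,pts,f,z):
    P=np.array([atz(f,*q,z) for q in pts]); print(n,'centre',P.mean(0).round(4))
    e=np.diff(np.vstack([P,P[:1]]),axis=0); print('  len',np.linalg.norm(e,axis=1).round(3),'ang',np.degrees(np.arctan2(e[:,1],e[:,0])).round(1))
rep('stand',[S(52,64),S(341,72),S(327,342),S(56,330)],'w1',.098)
rep('screws',[S(70,130),S(317,140),S(310,280),S(73,270)],'w1',.098)
rep('block',[B(417,133),B(692,20),B(768,215),B(502,320)],'w0',.066)
rep('tray',[(439,113),(517,102),(517,187),(447,198)],'w0',.016)
for q in [(172,257),(172,250)]: print('top',atz('w1',*S(*q),.158),atd('w1',*S(*q)))
print('shoulders', atz('w1',*S(135,142),.103),atz('w1',*S(252,147),.103))
for q in [(658,132)]: print('gold',atz('w0',*B(*q),.015),atd('w0',*B(*q)))
print('gold ends',atz('w0',*B(648,105),.015),atz('w0',*B(669,160),.015))
```

```text
stand centre [ 0.4537 -0.2963  0.098 ]
  len [0.079 0.077 0.078 0.076] ang [ 83.   -8.  -98.  172.6]
screws centre [ 0.4538 -0.2967  0.098 ]
  len [0.068 0.04  0.067 0.04 ] ang [ 82.3  -8.1 -97.9 173.2]
block centre [0.5179 0.038  0.066 ]
  len [0.12  0.085 0.121 0.086] ang [ 106.7   16.7  -72.9 -164.3]
tray centre [0.5085 0.2864 0.016 ]
  len [0.1   0.114 0.096 0.117] ang [  92.5    3.7  -85.9 -174.4]
top [ 0.4536217  -0.29664408  0.158     ] [ 0.45360993 -0.29663779  0.15804961]
top [ 0.45193015 -0.29643933  0.158     ] [ 0.45182145 -0.29638011  0.15846903]
shoulders [ 0.43363558 -0.30979304  0.103     ] [ 0.43799395 -0.27815361  0.103     ]
gold [0.51182276 0.0648727  0.015     ] [0.51124646 0.06493139 0.0181647 ]
gold ends [0.49907633 0.06152994 0.015     ] [0.52526481 0.06867868 0.015     ]
```

Stand centre is (0.4537,-0.2966) with its y axis at 82.4°. The block is at (0.518,0.038) with yaw 16.6°, and gold is at (0.511,0.0645), centred in its well. Aligning over the tongs.

```bash
python3 -m handwheel '[[0.065,[0.005,-0.016,-0.02],[0,0,-1.1]],[0.065,[0.005,-0.032,-0.05],[0,0,-2.2]],[0.065,[0.005,-0.032,-0.08],[0,0,-2.2]],[0.065,[0.005,-0.032,-0.11],[0,0,-2.2]],[0.065,[0.005,-0.032,-0.13],[0,0,-2.2]]]'
python3 -m handwheel '[[0.065,[0,0,0],[0,0,0]],[0.065,[0,0,0],[0,0,0]],[0.065,[0,0,0],[0,0,0]],[0.065,[0,0,0],[0,0,0]],[0.065,[0,0,0],[0,0,0]]]'
```

```text
t: 3.12
eef_pos: [0.4525, -0.2893, 0.2075]
eef_rot: [-0.199, -3.132, -0.005]
force: [-0.0, 0.4, 0.0]
finger_gap: 0.065
finger_force: 0.0
t: 3.53
eef_pos: [0.4544, -0.2925, 0.2122]
eef_rot: [0.2, 3.132, -0.003]
force: [-0.4, -0.3, -0.5]
finger_gap: 0.065
finger_force: 0.0
```

```bash
python3 -m handwheel '[[0.065,[-0.0007,-0.004,-0.02],[0,0,0]],[0.065,[-0.0007,-0.004,-0.04],[0,0,0]],[0.065,[-0.0007,-0.004,-0.06],[0,0,0]],[0.065,[-0.0007,-0.004,-0.075],[0,0,0]],[0.065,[-0.0007,-0.004,-0.084],[0,0,0]]]'
python3 -m handwheel '[[0.065,[0,0,0],[0,0,0]],[0.065,[0,0,0],[0,0,0]],[0.065,[0,0,0],[0,0,0]],[0.055,[0,0,0],[0,0,0]],[0.048,[0,0,0],[0,0,0]]]' 20
python3 -m handwheel '[[0.046,[0,0,0],[0,0,0]],[0.044,[0,0,0],[0,0,0]],[0.042,[0,0,0],[0,0,0]],[0.04,[0,0,0],[0,0,0]],[0.038,[0,0,0],[0,0,0]]]'
python3 -c "
from h import *
snap('wrist','w2')"
```

```text
t: 3.95
eef_pos: [0.4523, -0.2961, 0.1258]
eef_rot: [-0.202, -3.135, -0.0]
force: [-0.4, 0.2, 0.7]
finger_gap: 0.065
finger_force: 0.0
t: 4.37
eef_pos: [0.4531, -0.2967, 0.1274]
eef_rot: [0.201, 3.133, -0.002]
force: [-0.4, -1.3, 0.2]
finger_gap: 0.0481
finger_force: 0.0
t: 4.78
eef_pos: [0.4531, -0.2966, 0.1274]
eef_rot: [0.202, 3.133, -0.001]
force: [-0.7, 1.3, 7.8]
finger_gap: 0.0385
finger_force: 7.0
```

View pics/w2.png

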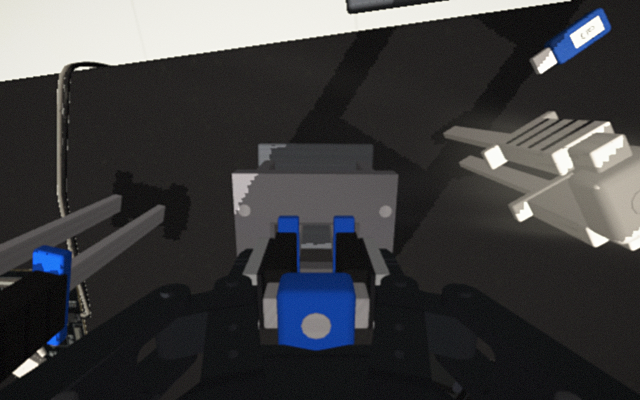

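The tongs are seated symmetrically between the fingers at 38.5 mm, head at (316,320). Lifting, then carrying over the gold well.

```bash
python3 -m handwheel '[[0.038,[0,0,0.01],[0,0,0]],[0.038,[0,0,0.025],[0,0,0]],[0.038,[0,0,0.045],[0,0,0]],[0.038,[0,0,0.07],[0,0,0]],[0.038,[0,0,0.095],[0,0,0]]]'
python3 -m handwheel '[[0.038,[0,0,0.025],[0,0,0]],[0.038,[0,0,0.05],[0,0,0]],[0.038,[0,0,0.07],[0,0,0]],[0.038,[0,0,0.085],[0,0,0]],[0.038,[0,0,0.09],[0,0,0]]]'
python3 -m handwheel '[[0.038,[0.002,0.012,0],[0,0,1]],[0.038,[0.005,0.03,0],[0,0,2.5]],[0.038,[0.01,0.05,0],[0,0,4]],[0.038,[0.015,0.08,0],[0,0,6]],[0.038,[0.02,0.11,0],[0,0,8]]]'
python3 -m handwheel '[[0.038,[0.004,0.03,0],[0,0,1.6]],[0.038,[0.008,0.06,0],[0,0,3.2]],[0.038,[0.012,0.09,0],[0,0,5]],[0.038,[0.016,0.12,0],[0,0,6.4]],[0.038,[0.02,0.145,0],[0,0,8]]]'
python3 -m handwheel '[[0.038,[0.004,0.025,0],[0,0,1.6]],[0.038,[0.008,0.05,0],[0,0,3.2]],[0.038,[0.012,0.07,0],[0,0,5]],[0.038,[0.016,0.09,0],[0,0,6.4]],[0.038,[0.018,0.106,0],[0,0,7.5]]]'
python3 -m handwheel '[[0.038,[0,0,0],[0,0,0]],[0.038,[0,0,0],[0,0,0]],[0.038,[0,0,0],[0,0,0]],[0.038,[0,0,0],[0,0,0]],[0.038,[0,0,0],[0,0,0]]]'
```

```text
t: 5.25
eef_pos: [0.4517, -0.2956, 0.222]
eef_rot: [-0.201, -3.133, -0.002]
force: [0.5, -1.0, -0.9]
finger_gap: 0.0384
finger_force: 4.9
t: 5.67
eef_pos: [0.4532, -0.2968, 0.3145]
eef_rot: [0.201, 3.131, -0.004]
force: [0.7, 0.5, -0.9]
finger_gap: 0.0384
finger_force: 4.9
t: 6.08
eef_pos: [0.4714, -0.1842, 0.3094]
eef_rot: [0.019, -3.138, -0.003]
force: [0.8, -0.4, -0.8]
finger_gap: 0.0381
finger_force: 4.9
t: 6.5
eef_pos: [0.4908, -0.0382, 0.3096]
eef_rot: [0.241, -3.129, -0.003]
force: [0.0, -0.8, -0.3]
finger_gap: 0.0384
finger_force: 4.9
t: 6.92
eef_pos: [0.5091, 0.0672, 0.3094]
eef_rot: [0.446, -3.106, -0.002]
force: [0.4, -0.3, -1.1]
finger_gap: 0.0382
finger_force: 4.9
t: 7.33
eef_pos: [0.5101, 0.064, 0.311]
eef_rot: [0.439, -3.11, 0.0]
force: [0.1, -0.3, -0.8]
finger_gap: 0.0381
finger_force: 4.9
```

```bash
python3 -m handwheel '[[0.038,[0.0008,0.0004,-0.03],[0,0,0]],[0.038,[0.0008,0.0004,-0.06],[0,0,0]],[0.038,[0.0008,0.0004,-0.085],[0,0,0]],[0.038,[0.0008,0.0004,-0.1],[0,0,0]],[0.038,[0.0008,0.0004,-0.11],[0,0,0]]]'
python3 -m handwheel '[[0.038,[0,0,0],[0,0,0]],[0.038,[0,0,0],[0,0,0]],[0.038,[0,0,0],[0,0,0]],[0.038,[0,0,0],[0,0,0]],[0.038,[0,0,0],[0,0,0]]]'
python3 - <<'E'
from h import *
snap('wrist','w3')
a=cv2.imread('pics/w3.png')[50:350,160:500]; cv2.imwrite('pics/w3c.png',cv2.resize(a,None,fx=2,fy=2,interpolation=cv2.INTER_CUBIC))
E
```

```text
t: 7.75
eef_pos: [0.5099, 0.0643, 0.1992]
eef_rot: [0.438, -3.107, -0.0]
force: [0.1, -0.3, -0.9]
finger_gap: 0.0379
finger_force: 4.9
t: 8.17
eef_pos: [0.5122, 0.0652, 0.2026]
eef_rot: [-0.441, 3.108, -0.0]
force: [-0.1, -0.3, -0.7]
finger_gap: 0.0384
finger_force: 4.9
```

View pics/w3c.png

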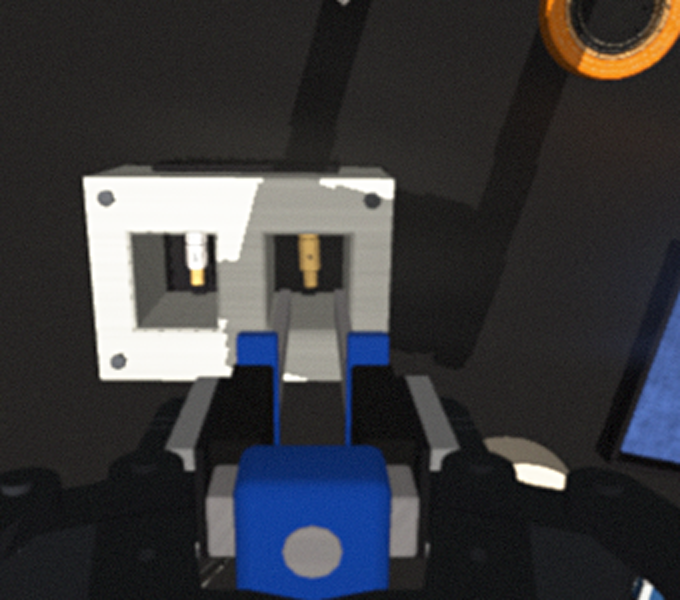

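The tips (crop x 281–345, y≈292) are centred over the gold well (x 267–352), with gold at (309,255) between them. Descending.

```bash
python3 -m handwheel '[[0.038,[-0.0008,-0.0006,-0.01],[0,0,0]],[0.038,[-0.0008,-0.0006,-0.02],[0,0,0]],[0.038,[-0.0008,-0.0006,-0.03],[0,0,0]],[0.038,[-0.0008,-0.0006,-0.04],[0,0,0]],[0.038,[-0.0008,-0.0006,-0.045],[0,0,0]]]'
python3 -m handwheel '[[0.038,[0,0,-0.007],[0,0,0]],[0.038,[0,0,-0.014],[0,0,0]],[0.038,[0,0,-0.02],[0,0,0]],[0.038,[0,0,-0.025],[0,0,0]],[0.038,[0,0,-0.028],[0,0,0]]]'
python3 -m handwheel '[[0.038,[0,0,0],[0,0,0]],[0.038,[0,0,0],[0,0,0]],[0.038,[0,0,0],[0,0,0]],[0.038,[0,0,0],[0,0,0]],[0.038,[0,0,0],[0,0,0]]]'
```

```text
t: 8.63
eef_pos: [0.5091, 0.0646, 0.1541]
eef_rot: [0.441, -3.107, -0.001]
force: [-0.3, -0.5, -0.5]
finger_gap: 0.0378
finger_force: 4.9
t: 9.05
eef_pos: [0.5102, 0.0646, 0.1275]
eef_rot: [0.441, -3.11, -0.0]
force: [0.6, 0.1, -0.5]
finger_gap: 0.0379
finger_force: 4.9
t: 9.47
eef_pos: [0.5107, 0.0646, 0.1287]
eef_rot: [-0.441, 3.11, -0.0]
force: [0.1, -0.1, -0.6]
finger_gap: 0.0382
finger_force: 4.9
```

```bash
python3 -m handwheel '[[0.036,[0,0,0],[0,0,0]],[0.034,[0,0,0],[0,0,0]],[0.032,[0,0,0],[0,0,0]],[0.03,[0,0,0],[0,0,0]],[0.028,[0,0,0],[0,0,0]]]' 25
python3 -m handwheel '[[0.026,[0,0,0],[0,0,0]],[0.026,[0,0,0],[0,0,0]],[0.026,[0,0,0],[0,0,0]],[0.026,[0,0,0],[0,0,0]],[0.026,[0,0,0],[0,0,0]]]'
```

```text
t: 9.88
eef_pos: [0.5108, 0.0641, 0.1286]
eef_rot: [-0.442, 3.11, -0.002]
force: [-0.3, -2.0, 1.1]
finger_gap: 0.0288
finger_force: 24.2
t: 10.3
eef_pos: [0.5108, 0.0642, 0.1286]
eef_rot: [-0.441, 3.11, -0.001]
force: [0.5, -3.8, 3.6]
finger_gap: 0.0283
finger_force: 24.7
```

Run:
```python
from h import *
snap('wrist','w4')
a=cv2.imread('pics/w4.png')[100:300,220:410]; cv2.imwrite('pics/w4c.png',cv2.resize(a,None,fx=3,fy=3,interpolation=cv2.INTER_CUBIC))
```

```text
(no output)
```

View pics/w4c.png

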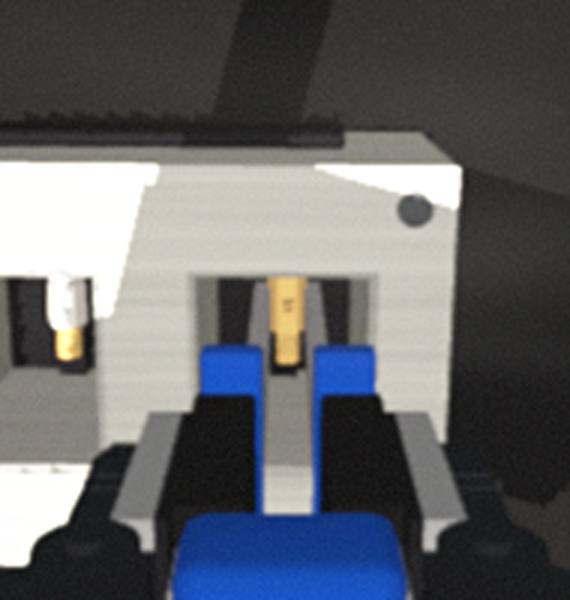

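Gold is between the legs at crop (287,315), but the 28.3 mm gap is tighter than I expected. I'll test with a short lift.

```bash
python3 -m handwheel '[[0.026,[0,0,0.003],[0,0,0]],[0.026,[0,0,0.006],[0,0,0]],[0.026,[0,0,0.009],[0,0,0]],[0.026,[0,0,0.012],[0,0,0]],[0.026,[0,0,0.015],[0,0,0]]]'
python3 - <<'E'
from h import *
snap('wrist','w5')
a=cv2.imread('pics/w5.png')[100:300,220:410]; cv2.imwrite('pics/w5c.png',cv2.resize(a,None,fx=3,fy=3,interpolation=cv2.INTER_CUBIC))
E
```

```text
t: 10.77
eef_pos: [0.5102, 0.065, 0.1435]
eef_rot: [0.441, -3.11, -0.001]
force: [0.9, -0.5, -1.5]
finger_gap: 0.0283
finger_force: 24.7
```

View pics/w5c.png

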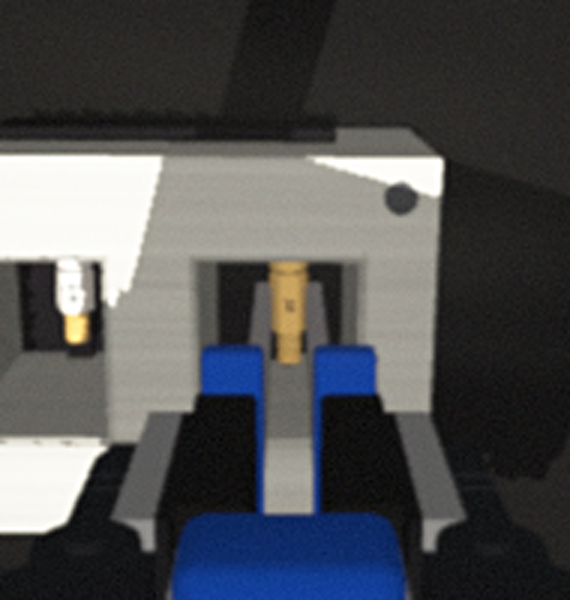

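Gold and its marking stayed fixed in the image while silver shifted, so gold is held. Lifting out and carrying it to the tray.

```bash
python3 -m handwheel '[[0.026,[0,0,0.012],[0,0,0]],[0.026,[0,0,0.025],[0,0,0]],[0.026,[0,0,0.04],[0,0,0]],[0.026,[0,0,0.055],[0,0,0]],[0.026,[0,0,0.07],[0,0,0]]]'
python3 -m handwheel '[[0.026,[0,0,0.015],[0,0,0]],[0.026,[0,0,0.03],[0,0,0]],[0.026,[0,0,0.038],[0,0,0]],[0.026,[0,0,0.04],[0,0,0]],[0.026,[0,0,0.04],[0,0,0]]]'
python3 -m handwheel '[[0.026,[0,0.01,0],[0,0,0]],[0.026,[0,0.03,0],[0,0,0]],[0.026,[0,0.05,0],[0,0,0]],[0.026,[0,0.075,0],[0,0,0]],[0.026,[0,0.1,0],[0,0,0]]]'
python3 -m handwheel '[[0.026,[0,0.025,0],[0,0,0]],[0.026,[-0.002,0.05,0],[0,0,0]],[0.026,[-0.002,0.075,0],[0,0,0]],[0.026,[-0.002,0.1,0],[0,0,0]],[0.026,[-0.002,0.12,0],[0,0,0]]]'
python3 -m handwheel '[[0.026,[0,0,0],[0,0,0]],[0.026,[0,0,0],[0,0,0]],[0.026,[0,0,0],[0,0,0]],[0.026,[0,0,0],[0,0,0]],[0.026,[0,0,0],[0,0,0]]]'
python3 - <<'E'
from h import *
snap('wrist','w6')
E
```

```text
t: 11.23
eef_pos: [0.5102, 0.0648, 0.2139]
eef_rot: [0.441, -3.11, -0.001]
force: [-0.2, 0.0, -2.3]
finger_gap: 0.0282
finger_force: 24.9
t: 11.65
eef_pos: [0.5106, 0.0647, 0.2537]
eef_rot: [-0.441, 3.109, 0.0]
force: [0.1, -0.3, -0.9]
finger_gap: 0.0283
finger_force: 24.9
t: 12.07
eef_pos: [0.5096, 0.1658, 0.2519]
eef_rot: [0.439, -3.108, -0.0]
force: [-0.3, 0.1, -2.1]
finger_gap: 0.0281
finger_force: 24.9
t: 12.48
eef_pos: [0.5073, 0.287, 0.2517]
eef_rot: [0.442, -3.108, -0.0]
force: [1.2, 0.2, -1.1]
finger_gap: 0.0285
finger_force: 24.9
t: 12.9
eef_pos: [0.5083, 0.2837, 0.253]
eef_rot: [0.439, -3.11, 0.001]
force: [0.9, 0.5, -1.2]
finger_gap: 0.0282
finger_force: 24.9
```

View pics/w6.png

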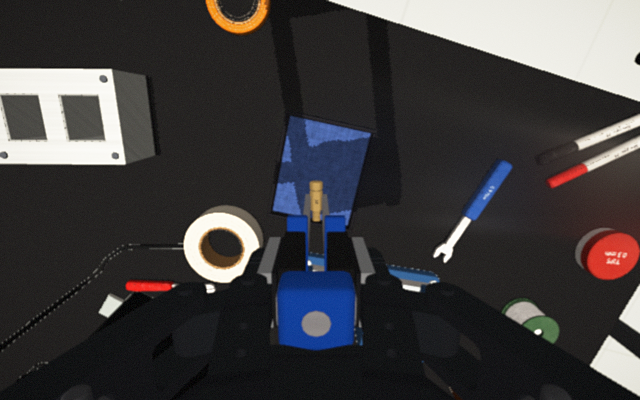

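Gold is held between the tips at (317,200), above the tray at (322,170). That was my last picture: I've viewed 11, one over the limit. From here I'll use numbers only. Lowering.

```bash
python3 -m handwheel '[[0.026,[0,0.002,-0.02],[0,0,0]],[0.026,[0,0.002,-0.045],[0,0,0]],[0.026,[0,0.002,-0.07],[0,0,0]],[0.026,[0,0.002,-0.095],[0,0,0]],[0.026,[0,0.002,-0.115],[0,0,0]]]'
python3 -m handwheel '[[0.026,[0,0,-0.003],[0,0,0]],[0.026,[0,0,-0.006],[0,0,0]],[0.026,[0,0,-0.009],[0,0,0]],[0.026,[0,0,-0.011],[0,0,0]],[0.026,[0,0,-0.013],[0,0,0]]]'
python3 -m handwheel '[[0.026,[0,0,0],[0,0,0]],[0.026,[0,0,0],[0,0,0]],[0.026,[0,0,0],[0,0,0]],[0.026,[0,0,0],[0,0,0]],[0.026,[0,0,0],[0,0,0]]]'
```

```text
t: 13.37
eef_pos: [0.508, 0.2856, 0.1369]
eef_rot: [0.439, -3.11, 0.001]
force: [-0.6, 1.1, -1.6]
finger_gap: 0.0278
finger_force: 24.9
t: 13.78
eef_pos: [0.5095, 0.2869, 0.1266]
eef_rot: [-0.44, 3.108, 0.001]
force: [-0.0, 0.1, -0.6]
finger_gap: 0.0282
finger_force: 25.0
t: 14.2
eef_pos: [0.5085, 0.2867, 0.1256]
eef_rot: [-0.441, 3.11, 0.0]
force: [0.4, 0.0, -0.9]
finger_gap: 0.0284
finger_force: 25.0
```

```bash
python3 -m handwheel '[[0.026,[0,0,-0.001],[0,0,0]],[0.026,[0,0,-0.002],[0,0,0]],[0.026,[0,0,-0.0025],[0,0,0]],[0.026,[0,0,-0.0025],[0,0,0]],[0.026,[0,0,-0.0025],[0,0,0]]]'
python3 -m handwheel '[[0.026,[0,0,-0.0005],[0,0,0]],[0.026,[0,0,-0.001],[0,0,0]],[0.026,[0,0,-0.001],[0,0,0]],[0.026,[0,0,-0.001],[0,0,0]],[0.026,[0,0,-0.001],[0,0,0]]]'
```

```text
t: 14.62
eef_pos: [0.5084, 0.2866, 0.1227]
eef_rot: [0.441, -3.11, 0.0]
force: [0.1, -0.1, -1.7]
finger_gap: 0.0281
finger_force: 25.0
t: 15.03
eef_pos: [0.5086, 0.2866, 0.1224]
eef_rot: [-0.441, 3.11, 0.0]
force: [-1.9, -1.1, 6.1]
finger_gap: 0.0283
finger_force: 25.3
```

Contact at 6 N. Opening to carrying width and lifting off.

```bash
python3 -m handwheel '[[0.03,[0,0,0],[0,0,0]],[0.033,[0,0,0],[0,0,0]],[0.036,[0,0,0],[0,0,0]],[0.038,[0,0,0],[0,0,0]],[0.038,[0,0,0],[0,0,0]]]' 20
python3 -m handwheel '[[0.038,[0,0,0.002],[0,0,0]],[0.038,[0,0,0.006],[0,0,0]],[0.038,[0,0,0.012],[0,0,0]],[0.038,[0,0,0.02],[0,0,0]],[0.038,[0,0,0.03],[0,0,0]]]'
python3 -m handwheel '[[0.038,[0,0,0.02],[0,0,0]],[0.038,[0,0,0.05],[0,0,0]],[0.038,[0,0,0.08],[0,0,0]],[0.038,[0,0,0.11],[0,0,0]],[0.038,[0,0,0.13],[0,0,0]]]'
python3 - <<'E'
from h import *
snap('wrist','w7'); snap('top','t7')
p=np.load('pics/w7.npz');a=p['a'];hsv=cv2.cvtColor(a,cv2.COLOR_RGB2HSV)
m=cv2.inRange(hsv,(12,80,70),(32,255,255)); n,l,s,c=cv2.connectedComponentsWithStats(m)
for i in range(1,n):
    if s[i,4]>25: print(s[i],atd('w7',*c[i]).round(3))
E
```

```text
t: 15.45
eef_pos: [0.5084, 0.2866, 0.1215]
eef_rot: [0.441, -3.11, 0.0]
force: [-0.5, -0.4, 0.1]
finger_gap: 0.0381
finger_force: 4.8
t: 15.87
eef_pos: [0.5082, 0.2864, 0.1523]
eef_rot: [0.441, -3.11, 0.0]
force: [0.1, 0.6, -1.3]
finger_gap: 0.0379
finger_force: 4.9
t: 16.28
eef_pos: [0.5094, 0.287, 0.2864]
eef_rot: [-0.441, 3.105, 0.003]
force: [0.5, 0.8, -0.9]
finger_gap: 0.0381
finger_force: 4.9
[ 211    0   60   37 1024] [ 0.378  0.164 -0.001]
[312 150   8  25 165] [0.506 0.287 0.01 ]
[205 215  42  39 580] [ 0.641  0.2   -0.   ]
```

Gold lies in the tray at (0.506,0.287), z≈0.01. Returning the tongs.

```bash
python3 -m handwheel '[[0.038,[0,-0.01,0.01],[0,0,-1]],[0.038,[-0.002,-0.03,0.02],[0,0,-2]],[0.038,[-0.004,-0.06,0.028],[0,0,-3]],[0.038,[-0.007,-0.09,0.028],[0,0,-4]],[0.038,[-0.01,-0.12,0.028],[0,0,-5]]]'
python3 -m handwheel '[[0.038,[-0.003,-0.03,0],[0,0,-1]],[0.038,[-0.006,-0.06,0],[0,0,-2.5]],[0.038,[-0.01,-0.09,0],[0,0,-4]],[0.038,[-0.012,-0.12,0],[0,0,-5]],[0.038,[-0.015,-0.15,0],[0,0,-6.4]]]'
python3 -m handwheel '[[0.038,[-0.003,-0.03,0],[0,0,-1]],[0.038,[-0.006,-0.06,0],[0,0,-2.5]],[0.038,[-0.01,-0.09,0],[0,0,-4]],[0.038,[-0.012,-0.12,0],[0,0,-5]],[0.038,[-0.015,-0.15,0],[0,0,-6]]]'
python3 -m handwheel '[[0.038,[-0.003,-0.03,0],[0,0,-1]],[0.038,[-0.006,-0.06,0],[0,0,-2.5]],[0.038,[-0.01,-0.09,0],[0,0,-4]],[0.038,[-0.013,-0.12,0],[0,0,-5]],[0.038,[-0.016,-0.16,0],[0,0,-6]]]'
python3 -m handwheel '[[0.038,[0,0,0],[0,0,0]],[0.038,[0,0,0],[0,0,0]],[0.038,[0,0,0],[0,0,0]],[0.038,[0,0,0],[0,0,0]],[0.038,[0,0,0],[0,0,0]]]'
```

```text
t: 16.8
eef_pos: [0.4975, 0.1648, 0.3094]
eef_rot: [0.304, -3.125, 0.001]
force: [0.3, 0.0, -0.9]
finger_gap: 0.038
finger_force: 4.9
t: 17.22
eef_pos: [0.4817, 0.0147, 0.3089]
eef_rot: [0.127, -3.136, 0.0]
force: [0.5, 0.0, -1.5]
finger_gap: 0.038
finger_force: 4.9
t: 17.63
eef_pos: [0.4666, -0.1349, 0.3089]
eef_rot: [-0.037, -3.139, -0.001]
force: [0.9, 0.7, -1.7]
finger_gap: 0.038
finger_force: 4.9
t: 18.05
eef_pos: [0.4504, -0.2932, 0.3088]
eef_rot: [-0.2, -3.132, -0.005]
force: [1.6, 0.3, -1.4]
finger_gap: 0.0384
finger_force: 4.9
t: 18.47
eef_pos: [0.4522, -0.2921, 0.3096]
eef_rot: [-0.197, -3.135, -0.001]
force: [0.7, 0.2, -1.5]
finger_gap: 0.038
finger_force: 4.9
```

```bash
python3 -m handwheel '[[0.038,[0.001,-0.0045,-0.015],[0,0,0]],[0.038,[0.001,-0.0045,-0.03],[0,0,0]],[0.038,[0.001,-0.0045,-0.05],[0,0,0]],[0.038,[0.001,-0.0045,-0.06],[0,0,0]],[0.038,[0.001,-0.0045,-0.065],[0,0,0]]]'
python3 -m handwheel '[[0.038,[0,0,0],[0,0,0]],[0.038,[0,0,0],[0,0,0]],[0.038,[0,0,0],[0,0,0]],[0.038,[0,0,0],[0,0,0]],[0.038,[0,0,0],[0,0,0]]]'
```

```text
t: 18.88
eef_pos: [0.4527, -0.2962, 0.2432]
eef_rot: [-0.196, -3.133, -0.003]
force: [0.2, -0.3, -1.4]
finger_gap: 0.0379
finger_force: 4.9
t: 19.3
eef_pos: [0.4539, -0.2983, 0.2457]
eef_rot: [0.199, 3.134, -0.002]
force: [0.5, -0.2, -0.7]
finger_gap: 0.0383
finger_force: 4.9
```

```bash
python3 -m handwheel '[[0.038,[-0.0003,0.001,-0.012],[0,0,0]],[0.038,[-0.0003,0.001,-0.024],[0,0,0]],[0.038,[-0.0003,0.001,-0.036],[0,0,0]],[0.038,[-0.0003,0.001,-0.048],[0,0,0]],[0.038,[-0.0003,0.001,-0.06],[0,0,0]]]'
python3 -m handwheel '[[0.038,[0,0,-0.012],[0,0,0]],[0.038,[0,0,-0.024],[0,0,0]],[0.038,[0,0,-0.036],[0,0,0]],[0.038,[0,0,-0.044],[0,0,0]],[0.038,[0,0,-0.05],[0,0,0]]]'
python3 -m handwheel '[[0.038,[0,0,-0.002],[0,0,0]],[0.038,[0,0,-0.004],[0,0,0]],[0.038,[0,0,-0.005],[0,0,0]],[0.038,[0,0,-0.005],[0,0,0]],[0.038,[0,0,-0.005],[0,0,0]]]'
```

```text
t: 19.72
eef_pos: [0.4534, -0.2973, 0.1849]
eef_rot: [0.199, 3.134, -0.001]
force: [-0.7, 0.8, -0.8]
finger_gap: 0.0381
finger_force: 4.9
t: 20.13
eef_pos: [0.4531, -0.297, 0.1343]
eef_rot: [-0.199, -3.135, -0.0]
force: [0.8, 0.2, -0.4]
finger_gap: 0.0382
finger_force: 4.9
t: 20.55
eef_pos: [0.4535, -0.2971, 0.1303]
eef_rot: [0.199, 3.134, -0.001]
force: [-0.8, 0.3, -0.6]
finger_gap: 0.0383
finger_force: 4.9
```

```bash
python3 -m handwheel '[[0.038,[0,0,-0.001],[0,0,0]],[0.038,[0,0,-0.002],[0,0,0]],[0.038,[0,0,-0.002],[0,0,0]],[0.038,[0,0,-0.002],[0,0,0]],[0.038,[0,0,-0.002],[0,0,0]]]'
python3 -m handwheel '[[0.038,[0,0,-0.001],[0,0,0]],[0.038,[0,0,-0.001],[0,0,0]],[0.038,[0,0,-0.001],[0,0,0]],[0.038,[0,0,-0.001],[0,0,0]],[0.038,[0,0,-0.001],[0,0,0]]]'
```

```text
t: 20.97
eef_pos: [0.4532, -0.2969, 0.1278]
eef_rot: [0.199, 3.135, -0.0]
force: [0.2, 0.7, -1.2]
finger_gap: 0.0384
finger_force: 4.9
t: 21.38
eef_pos: [0.4533, -0.297, 0.1272]
eef_rot: [0.199, 3.135, -0.0]
force: [-0.3, 1.8, 3.6]
finger_gap: 0.0381
finger_force: 5.3
```

Shoulders are resting on the plate (force +3.6 N). Releasing slowly and rising.

```bash
python3 -m handwheel '[[0.04,[0,0,0],[0,0,0]],[0.042,[0,0,0],[0,0,0]],[0.044,[0,0,0],[0,0,0]],[0.05,[0,0,0],[0,0,0]],[0.06,[0,0,0],[0,0,0]]]'
python3 -m handwheel '[[0.065,[0,0,0],[0,0,0]],[0.065,[0,0,0.005],[0,0,0]],[0.065,[0,0,0.015],[0,0,0]],[0.065,[0,0,0.03],[0,0,0]],[0.065,[0,0,0.05],[0,0,0]]]'
python3 -m handwheel '[[0.065,[0,0,0.03],[0,0,0]],[0.065,[0,0,0.06],[0,0,0]],[0.065,[0,0,0.09],[0,0,0]],[0.065,[0,0,0.12],[0,0,0]],[0.065,[0,0,0.14],[0,0,0]]]'
python3 -m handwheel '[[0.065,[0,0.02,0],[0,0,0]],[0.065,[0,0.03,0],[0,0,0]],[0.065,[0,0.03,0],[0,0,0]],[0.065,[0,0.03,0],[0,0,0]],[0.065,[0,0.03,0],[0,0,0]]]'
python3 - <<'E'
from h import *
snap('wrist','w8'); snap('top','t8')
p=np.load('pics/w8.npz');a=p['a'];hsv=cv2.cvtColor(a,cv2.COLOR_RGB2HSV)
m=cv2.inRange(hsv,(105,120,60),(130,255,255)); n,l,s,c=cv2.connectedComponentsWithStats(m)
for i in range(1,n):
    if s[i,4]>60: print(s[i],c[i].round(0),atd('w8',*c[i]).round(3))
A=np.load('pics/t0.npz')['a'].astype(int);B=np.load('pics/t8.npz')['a'].astype(int)
d=(abs(A-B).max(2)>60).astype(np.uint8); n,l,s,c=cv2.connectedComponentsWithStats(d)
print([(s[i].tolist()) for i in range(1,n) if s[i,4]>8])
E
```

```text
t: 21.8
eef_pos: [0.4531, -0.2968, 0.1265]
eef_rot: [-0.199, -3.135, -0.0]
force: [-0.8, -0.3, -0.7]
finger_gap: 0.0593
finger_force: 0.0
t: 22.22
eef_pos: [0.4525, -0.2964, 0.177]
eef_rot: [-0.199, -3.133, -0.002]
force: [-0.1, -0.1, -0.8]
finger_gap: 0.065
finger_force: 0.0
t: 22.63
eef_pos: [0.4538, -0.2974, 0.3213]
eef_rot: [0.198, 3.131, -0.005]
force: [0.9, 0.4, 0.8]
finger_gap: 0.065
finger_force: 0.0
t: 23.05
eef_pos: [0.4528, -0.2669, 0.3161]
eef_rot: [-0.198, -3.134, -0.0]
force: [-0.3, -0.6, -0.2]
finger_gap: 0.0649
finger_force: 0.0
[420  58  34  29 302] [435.  73.] [ 0.364 -0.108  0.007]
[  77  162   58   73 2116] [107. 205.] [ 0.438 -0.427  0.194]
[267 162  31  43 803] [281. 187.] [ 0.449 -0.296  0.158]
[298 162  10  10  81] [302. 166.] [ 0.442 -0.279  0.102]
[161 172  17  14 169] [169. 178.] [ 0.434 -0.409  0.121]
[[403, 139, 90, 105, 2620], [283, 186, 6, 9, 31], [214, 188, 5, 10, 32], [392, 193, 29, 26, 472], [478, 192, 4, 3, 10], [448, 198, 4, 3, 9], [363, 206, 11, 7, 30], [368, 211, 26, 34, 286], [446, 225, 12, 19, 63], [335, 234, 10, 9, 49], [199, 245, 256, 155, 14804], [0, 284, 147, 116, 9081], [312, 339, 23, 13, 132], [300, 347, 6, 6, 14], [35, 353, 17, 12, 72], [0, 357, 21, 25, 189], [294, 358, 7, 3, 10], [286, 360, 5, 6, 10], [21, 366, 6, 19, 93], [62, 371, 13, 5, 33], [25, 380, 7, 12, 40], [264, 385, 10, 14, 31], [267, 392, 7, 8, 23]]
```

```bash
python3 -c "
from workcell import *
print(hand_in())"
```

```text
the job is handed in; nothing more can be done
None
```

I handed the job in at about 23 s. The gold attenuator lies in the tray, the tongs hang upright in their stand, and I found no sign that the silver attenuator or the bystanders moved; hand-in gave no verdict, and I viewed 11 pictures against the limit of 10.

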